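# Hold a sealed sample tube slanted over the light box

### The arm

A 6-joint arm with a two-finger parallel gripper is mounted at the origin on the work surface. World frame = base frame: x ahead of the robot, y to its left, z up, the work surface at z = 0. Lengths are in m, angles in rad, forces in N, time in s.
With the tool pointing down it reaches from about 0.275 to 0.825 m from the base axis. Payload 4.9 kg.
Tool frame: the origin (TCP) lies at the centre of the arm's flange, where the gripper is bolted on; the fingertips stand 173 mm ahead of it and the grasp point (between the pads) lies 155 mm ahead of it; z points along the fingers, y is the direction in which the jaws open and shut (so a half turn about z gives the same grasp; the last joint's range is limited). The gripper opens to 85 mm and grips with 20 to 120 N. Pads are 22 mm wide; open, the fingers measure 114 mm over their backs; the gripper's body (76 mm by 85 mm) begins 54 mm behind the grasp point. The pads swing forward as they close: fully open they stand 13 mm farther back than shut.
Start: joints at [-1.465, 0.326, -0.193, 1.052, 0, 1.437], TCP at [0.131, -0.534, 0.405] pointing down, gripper open.
Joint ranges: [-2.65, 2.65], [-0.97, 1.79], [-1.3, 1.35], [-1.93, 2.1], [-1.47, 1.37], [-3.14, 3.14]. Speed limits (rad/s): [2.57, 2.57, 3.14, 3.14, 3.14, 3.14].

### API

Orientations are given as a rotation vector (axis times angle).
In Python, from plant import telemetry, eyes, order gives the robot as it stands. The module is installed in compiled form; this text tells all that it offers.
- The arm moves only by the tool send_rows, never from a script. Its argument "moves" is a list of rows, each an object of numbers: "gripper": the opening in per cent of the stroke, from 0 (shut) to 100 (fully open); "tx", "ty", "tz": the shift along the tool's x, y, z in cm; "ax", "ay", "az": the turn, a rotation vector about the tool's x, y, z in degrees. A call has 1 to 10 rows; each row shifts and turns the commanded pose from where the row before left it, along the tool's axes as they then stand; what a row does not reach is not made up. A row lasts 1/8 s, in which the tool goes at most 62.5 mm and 10.7 degrees, less where a joint would pass 70% of its speed; a pose out of reach is approached as far as the arm can. A call with a gripper value outside its range is refused whole. The fingers move at their own pace and stop on an object; "grip_force" is the grip in N (left out, the last holds). Time passes only in rows, so rows that do not move let the fingers close. It gives the time, the measured TCP pose, the force and the opening at its end, in the units of the state.
- telemetry.get_state(): the state, without advancing time (a new reading comes with each control period).
- eyes.read_camera(name): name is "side" or "top" or "wrist"; returns a dict with "frame" (480x640x3 uint8, blue, green, red), "depth" (480x640 float32, m along the optical axis (not along the pixel's ray), 0 where there is no reading), "fx", "fy", "cx", "cy" (pixels), "extrinsics" (4x4, takes a point from world to camera coordinates); the wrist camera has in their place "mount" (4x4, takes a point from camera to tool coordinates, whose origin is the TCP and whose axes are the flange's). Camera axes: x right, y down, z forward; pixel columns grow to the right and rows downward; lengths in m; the calibration is good to about 2 mm. A picture is of the moment at which its call begins: read the wrist's pose just before it.
- order.finish_job(): hands the job in, once; it reports no verdict.
The state is a dict: "time_s": time; "q": joint angles; "joint_vel": joint speeds; "joint_torque": joint torques, N m; "eef_pos": TCP position; "orientation": TCP orientation; "force": force on the tool from outside, world axes, zero at the start; "wrist_torque": the same for the moment, N m; "gripper_width": finger opening in m.
Only numpy, scipy, OpenCV 4.12 (cv2) and the standard library are available. Lean on these libraries where they do the work, as an engineer would, in place of code of your own. Each camera call takes 0.05 s, during which the arm holds its last target. There are 200 camera calls.

### The job

Get the light box ready by pressing its white plate, which its ejector bar has left propped up along one edge, down until it lies level and flush in the frame. Then draw the blue-capped tube out of its rack, tilt it to about 45 degrees with the cap end up, and hold it still with its lower end about 100 mm above the middle of the plate. Finish while still gripping it there; leave the other tubes, the wash bottle, beaker, jar and spatula where they are.

Things in the scene. Friction and masses are not known exactly. Their poses are not given: they have to be found in the camera images.
- lightbox: black square light box fixed to the bench, 130 x 130 mm, 40 mm high; origin at the centre of its underside, z up. Its top has a square recess 94 x 94 mm, 6 mm deep, framed by an 18 mm wide rim.
- ejector (a joint): height in m of the steel ejector bar (64 x 8 mm) above the recess floor, 37 mm from the centre towards the box's +y side; it starts 8 to 11 mm up, propping that edge of the plate. No spring: it slides down under about 2 N and stays down. About 5 N pressed slowly on the middle of the plate sends it home (0); pressing with up to 25 N does no harm
- lightbox_seat (a point): the middle of the light box's opening, level with the top of its rim, 40 mm above the bench; z up
- plate: loose white opal plate, 90 x 90 x 6 mm, about 120 g, in the light box's recess with about 2 mm of play on each side; origin at the centre of its underside, z out of its upper face. Fully home, its upper face is flush with the rim and its origin is 6 mm below the seat point
- rack: aluminium rack block fixed to the bench, 70 mm (x) x 250 mm (y), 55 mm high; origin at the centre of its underside. Four holes in a row along its y axis, at y = -90, -30, +30 and +90 mm, 32 mm wide and 45 mm deep, each holding a tube: foot 10 mm above the bench, top 79 mm free above the rack. A grip closing along the rack's x axis clears the neighbours
- tube_blue: sealed rigid white tube, 30 mm diameter, 124 mm tall, with a blue cap (31 mm diameter, top 19 mm) and a paper band; origin at the centre of its underside, z towards the cap; upright in any one of the rack holes; about 70 g. The one to take; it pulls straight up without resistance and can be gripped anywhere on its free part, which is hard
- tube_red: sealed rigid white tube, 30 mm diameter, 124 mm tall, with a red cap (31 mm diameter, top 19 mm) and a paper band; origin at the centre of its underside, z towards the cap; upright in any one of the rack holes; to be left alone
- tube_yellow: sealed rigid white tube, 30 mm diameter, 124 mm tall, with a yellow cap (31 mm diameter, top 19 mm) and a paper band; origin at the centre of its underside, z towards the cap; upright in any one of the rack holes; to be left alone
- tube_green: sealed rigid white tube, 30 mm diameter, 124 mm tall, with a green cap (31 mm diameter, top 19 mm) and a paper band; origin at the centre of its underside, z towards the cap; upright in any one of the rack holes; to be left alone
- wash_bottle: loose white wash bottle with blue cap and bent blue spout, 66 mm diameter, 210 mm tall, the spout reaching 75 mm out along its +y; origin at the centre of its underside; to be left alone
- beaker: loose glass beaker, 68 mm across, 75 mm tall; origin at the centre of its underside; to be left alone
- jar: loose amber jar with black lid, 48 mm diameter, 60 mm tall; origin at the centre of its underside; to be left alone
- spatula: loose steel lab micro-spatula (a 6 mm rod flattened to blades at both ends), 155 mm long, 7 mm high, lying flat; origin under its middle, its length along its x axis; to be left alone

How it is judged:
By the outcome, as a careful person would: the job done as asked, in the order asked, and still so for the second after the job is handed in, while the arm keeps its last pose, push and grip.
It also fails if it takes over 51 s, if anything falls off the work surface, if the arm or the gripper's body presses on something with over 40 N, if the wrist force passes 120 N, or if a joint passes its speed limit or range.

## Working session

There is one attempt and no reset: what is moved stays moved. The work goes in short steps, Python scripts to look and compute and a tool call to move; the robot and the scene stay as the last step left them, time stands still between calls to the robot, and variables do not carry over. Pictures are saved under pics/ and viewed, about 8 in all and at most 12, crops included, and the job is handed in when it is done.

Besides the shell and the picture viewer there is one more tool, called after "Request:" as name(argument=value, ...), one argument or row to a line, values as JSON. send_rows: Moves the arm, as the interface text tells. Its arguments: {"type":"object","properties":{"moves":{"type":"array","items":{"type":"object","properties":{"gripper":{"type":"number"},"tx":{"type":"number"},"ty":{"type":"number"},"tz":{"type":"number"},"ax":{"type":"number"},"ay":{"type":"number"},"az":{"type":"number"}}}},"grip_force":{"type":"number"}},"required":["moves"]}

```bash
mkdir -p pics; cat > h.py <<'E'
import numpy as np, cv2
from scipy.spatial.transform import Rotation as R
from plant import telemetry, eyes, order
def pose():
    s=telemetry.get_state(); T=np.eye(4); T[:3,:3]=R.from_rotvec(s["orientation"]).as_matrix(); T[:3,3]=s["eef_pos"]; return T,s
def cam(n):
    T,s=pose(); c=eyes.read_camera(n)
    c["c2w"]=T@c["mount"] if n=="wrist" else np.linalg.inv(c["extrinsics"]); return c
def cloud(c):
    v,u=np.mgrid[:480,:640]; d=c["depth"]
    p=np.stack([(u-c["cx"])/c["fx"]*d,(v-c["cy"])/c["fy"]*d,d,np.ones_like(d)],-1)
    w=(p@c["c2w"].T)[...,:3]; w[d==0]=np.nan; return w
def onplane(c,uv,z):
    uv=np.atleast_2d(uv).astype(float); r=np.c_[(uv[:,0]-c["cx"])/c["fx"],(uv[:,1]-c["cy"])/c["fy"],np.ones(len(uv))]@c["c2w"][:3,:3].T
    o=c["c2w"][:3,3]; return o+r*((z-o[2])/r[:,2])[:,None]
E
python3 - <<'E'
from h import *
for n in ("top","side"):
    c=cam(n); cv2.imwrite(f"pics/{n}1.png",c["frame"]); np.savez(f"{n}.npz",**c)
    print(n,c["c2w"].round(3).tolist(),c["fx"])
print(pose()[1])
E
```

```text
top [[-0.024, -0.997, 0.08, 0.472], [-1.0, 0.023, -0.01, -0.034], [0.008, -0.08, -0.997, 1.274], [0.0, 0.0, 0.0, 1.0]] 579.1532743646547
side [[-0.993, -0.039, 0.11, 0.426], [-0.115, 0.487, -0.866, 0.919], [-0.02, -0.873, -0.488, 0.594], [0.0, 0.0, 0.0, 1.0]] 535.3798169632555
{'time_s': 0.1, 'q': array([-1.46518404e+00,  3.26877690e-01, -1.93488530e-01,  1.05201477e+00,
        1.62179713e-05,  1.43661298e+00]), 'joint_vel': array([ 0.00103709, -0.00170196,  0.00271938,  0.00126214,  0.00025159,
       -0.00092121]), 'joint_torque': array([ 4.71896074e-04, -4.44239581e+01,  2.63037926e+01,  7.96814536e-03,
       -1.13531848e-04,  7.94925992e-07]), 'eef_pos': array([ 0.13062196, -0.53399874,  0.40397385]), 'orientation': array([-3.11746584e+00, -3.75578764e-01, -6.09997332e-05]), 'force': array([-0.8324139 , -0.53314862,  1.2387759 ]), 'wrist_torque': array([-0.01034061, -0.00942388,  0.04669255]), 'gripper_width': 0.08535036624508988}
```

View pics/top1.png

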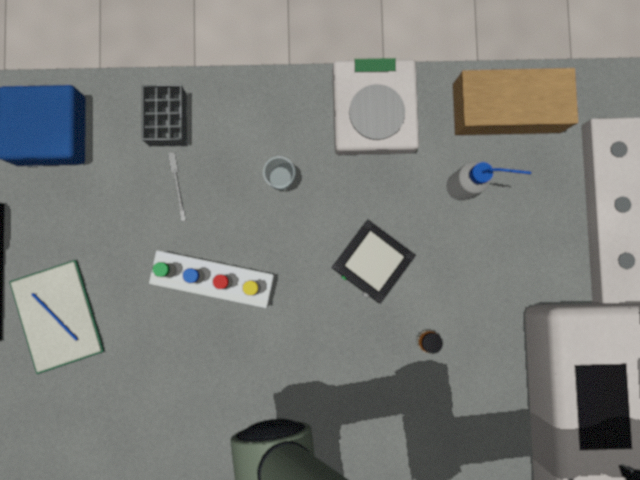

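View pics/side1.png

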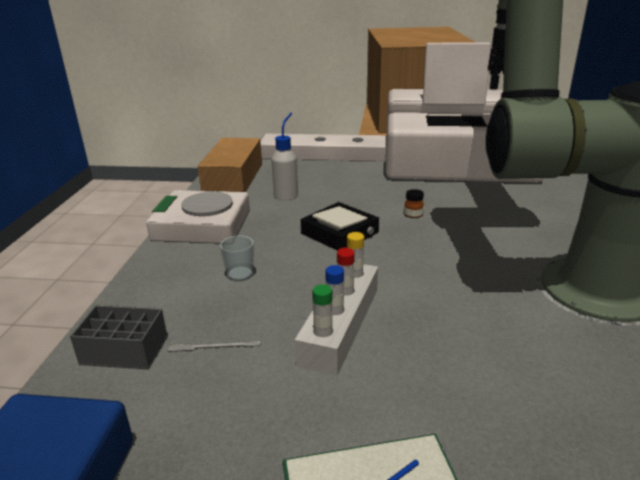

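Top view: light box at (374,261) turned about 45°, rack with green, blue (191,275), red and yellow caps. The side view confirms the layout. Now measuring.

```bash
python3 - <<'E'
from h import *
c=dict(np.load("top.npz")); f=c["frame"].astype(int); w=cloud(c)
hsv=cv2.cvtColor(c["frame"],cv2.COLOR_BGR2HSV)
sub=np.zeros((480,640),bool); sub[210:310,320:425]=1
def biggest(m):
    k,_=cv2.findContours(m.astype(np.uint8),cv2.RETR_EXTERNAL,cv2.CHAIN_APPROX_NONE); return max(k,key=cv2.contourArea)
pl=sub&(hsv[...,2]>170); k=biggest(pl); r=cv2.minAreaRect(k); print("plate px",r)
b=sub&(hsv[...,2]<150)&((f.max(2)<75)); k2=biggest(b|pl); r2=cv2.minAreaRect(k2); print("box px",r2)
P=onplane(c,cv2.boxPoints(r2),0.04); print("box corners",P.round(4),"ctr",P.mean(0))
m=np.zeros((480,640),np.uint8); cv2.drawContours(m,[k],-1,1,-1); m=cv2.erode(m,np.ones((5,5)))>0
q=w[m]; q=q[~np.isnan(q[:,0])]; A=np.c_[q[:,:2]-q[:,:2].mean(0),np.ones(len(q))]; s=np.linalg.lstsq(A,q[:,2],rcond=None)[0]
print("plate mean",q.mean(0),"slope",s,"dir deg",np.degrees(np.arctan2(s[1],s[0])),"tilt",np.degrees(np.hypot(*s[:2])))
for n,lo,hi in(("blue",(100,120,60),(130,255,255)),("green",(45,100,40),(85,255,255)),("red",(0,140,60),(8,255,255)),("yel",(20,120,80),(35,255,255))):
    mm=cv2.inRange(hsv,lo,hi); mm[:255]=0; mm[305:]=0; mm[:,:145]=0; mm[:,285:]=0
    kk=biggest(mm); (u,v),rad=cv2.minEnclosingCircle(kk); print(n,u,v,rad,onplane(c,[u,v],0.134).round(4))
d=hsv.copy(); rk=(hsv[...,2]>150)&(hsv[...,1]<40); rk[:240]=0;rk[315:]=0;rk[:,:140]=0;rk[:,285:]=0
r3=cv2.minAreaRect(biggest(rk)); P=onplane(c,cv2.boxPoints(r3),.055); print("rack",r3,P.round(4),P.mean(0))
print("wrist", cam("wrist")["mount"].round(3).tolist())
E
```

```text
plate px ((374.1000061035156, 260.70001220703125), (41.0, 41.0), 36.869895935058594)
box px ((373.2591552734375, 261.06109619140625), (60.27825164794922, 60.488033294677734), 36.469234466552734)
box corners [[ 0.509  -0.094   0.04  ]
 [ 0.6114 -0.1739  0.04  ]
 [ 0.5321 -0.275   0.04  ]
 [ 0.4307 -0.1947  0.04  ]] ctr [ 0.52079824 -0.18439055  0.04      ]
plate mean [ 0.52103377 -0.18515686  0.04629301] slope [0.06965924 0.09496925 0.04629301] dir deg 53.7402308056107 tilt 6.748160400779628
blue 190.82142639160156 275.0 7.45207405090332 [[0.4979 0.1861 0.134 ]]
green 160.6666717529297 269.0 7.923338413238525 [[0.511  0.2451 0.134 ]]
red 220.64285278320312 281.30950927734375 7.167119979858398 [[0.4841 0.1278 0.134 ]]
yel 250.42857360839844 287.5 7.445477485656738 [[0.4707 0.0697 0.134 ]]
rack ((210.4143524169922, 278.90496826171875), (120.65685272216797, 35.27703094482422), 11.944175720214844) [[0.4836 0.2915 0.055 ]
 [0.5557 0.276  0.055 ]
 [0.4974 0.0289 0.055 ]
 [0.4258 0.0455 0.055 ]] [0.49063169 0.16046495 0.055     ]
wrist [[-0.001, -0.949, -0.314, 0.08], [1.0, -0.001, 0.0, 0.0], [-0.001, -0.314, 0.949, 0.03], [0.0, 0.0, 0.0, 1.0]]
```

Request:
send_rows(
  moves=[
    {"gripper":0,"tx":3.4,"ty":-1.8},
    {"gripper":0,"tx":3.4,"ty":-1.8},
    {"gripper":0,"tx":3.4,"ty":-1.8},
    {"gripper":0,"tx":3.4,"ty":-1.8},
    {"gripper":0,"tx":3.4,"ty":-1.8},
    {"gripper":0,"tx":3.4,"ty":-1.8},
    {"gripper":0,"tx":3.4,"ty":-1.8},
    {"gripper":0,"tx":3.4,"ty":-1.8},
    {"gripper":0,"tx":3.4,"ty":-1.8},
    {"gripper":0,"tx":3.4,"ty":-1.8},
  ],
  grip_force=40,
)

```text
invalid input
```

```bash
cat >> h.py <<'E'
def to(goal):
    T,s=pose(); print("tool delta cm",(T[:3,:3].T@(np.array(goal)-T[:3,3])*100).round(2),"pos",s["eef_pos"].round(4),"xdir",np.degrees(np.arctan2(T[1,0],T[0,0])).round(1),"F",s["force"].round(2),"w",round(s["gripper_width"],4),"q",s["q"].round(2),"t",s["time_s"])
E
python3 -c "
from h import *
to([.528,-.175,.404])"
```

```text
tool delta cm [ 47.13 -25.44   0.05] pos [ 0.1306 -0.534   0.4041] xdir 13.7 F [-0.72 -0.61  0.85] w 0.0853 q [-1.47  0.33 -0.19  1.05  0.    1.44] t 0.15
```

Request:
send_rows(
  moves=[
    {"gripper":0,"tx":3.4,"ty":-1.8,"tz":0,"ax":0,"ay":0,"az":0},
    {"gripper":0,"tx":3.4,"ty":-1.8,"tz":0,"ax":0,"ay":0,"az":0},
    {"gripper":0,"tx":3.4,"ty":-1.8,"tz":0,"ax":0,"ay":0,"az":0},
    {"gripper":0,"tx":3.4,"ty":-1.8,"tz":0,"ax":0,"ay":0,"az":0},
    {"gripper":0,"tx":3.4,"ty":-1.8,"tz":0,"ax":0,"ay":0,"az":0},
    {"gripper":0,"tx":3.4,"ty":-1.8,"tz":0,"ax":0,"ay":0,"az":0},
    {"gripper":0,"tx":3.4,"ty":-1.8,"tz":0,"ax":0,"ay":0,"az":0},
    {"gripper":0,"tx":3.4,"ty":-1.8,"tz":0,"ax":0,"ay":0,"az":0},
    {"gripper":0,"tx":3.4,"ty":-1.8,"tz":0,"ax":0,"ay":0,"az":0},
    {"gripper":0,"tx":3.4,"ty":-1.8,"tz":0,"ax":0,"ay":0,"az":0},
  ],
  grip_force=40,
)

```text
time_s: 1.4
eef_pos: [0.4189, -0.2777, 0.4045]
orientation: [-3.119, -0.376, 0.0]
force: [-0.2, -0.5, -0.9]
gripper_width: -0.0003
```

```bash
python3 -c "
from h import *
to([.528,-.175,.404])"
```

```text
tool delta cm [13.03 -7.38  0.05] pos [ 0.4189 -0.2777  0.4045] xdir 13.7 F [-0.15 -0.48 -0.89] w -0.0003 q [-0.73  0.24 -0.31  1.02 -0.    2.17] t 1.4
```

Request:
send_rows(
  moves=[
    {"gripper":0,"tx":3.3,"ty":-1.8,"tz":0,"ax":0,"ay":0,"az":0},
    {"gripper":0,"tx":3.3,"ty":-1.9,"tz":0,"ax":0,"ay":0,"az":0},
    {"gripper":0,"tx":3.2,"ty":-1.9,"tz":0,"ax":0,"ay":0,"az":0},
    {"gripper":0,"tx":3.2,"ty":-1.8,"tz":0,"ax":0,"ay":0,"az":0},
    {"gripper":0,"tx":0,"ty":0,"tz":4,"ax":0,"ay":0,"az":0},
    {"gripper":0,"tx":0,"ty":0,"tz":4,"ax":0,"ay":0,"az":0},
    {"gripper":0,"tx":0,"ty":0,"tz":4,"ax":0,"ay":0,"az":0},
    {"gripper":0,"tx":0,"ty":0,"tz":3,"ax":0,"ay":0,"az":0},
    {"gripper":0,"tx":0,"ty":0,"tz":1.2,"ax":0,"ay":0,"az":0},
    {"gripper":0,"tx":0,"ty":0,"tz":0,"ax":0,"ay":0,"az":0},
  ],
)

```text
time_s: 2.65
eef_pos: [0.5267, -0.1759, 0.2423]
orientation: [-3.118, -0.376, 0.002]
force: [-0.3, 0.3, -0.3]
gripper_width: -0.0
```

```bash
python3 -c "
from h import *
to([.528,-.175,.213])
c=cam('wrist'); cv2.imwrite('pics/w1.png',c['frame'])"
```

```text
tool delta cm [ 0.15 -0.05  2.93] pos [ 0.5267 -0.1759  0.2423] xdir 13.7 F [-0.28  0.31 -0.28] w -0.0 q [-0.46  0.5  -0.39  0.69  0.    2.45] t 2.65
```

View pics/w1.png

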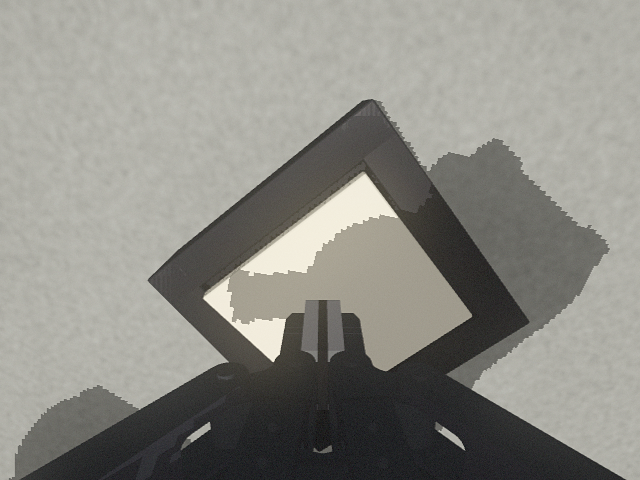

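The wrist view shows the closed fingertips at about (322,305), over the plate near its middle. The raised edge is at upper left, from (205,297) to (362,172). Pressing slowly now.

Request:
send_rows(
  moves=[
    {"gripper":0,"tx":0,"ty":0,"tz":0.4,"ax":0,"ay":0,"az":0},
    {"gripper":0,"tx":0,"ty":0,"tz":0.4,"ax":0,"ay":0,"az":0},
    {"gripper":0,"tx":0,"ty":0,"tz":0.3,"ax":0,"ay":0,"az":0},
    {"gripper":0,"tx":0,"ty":0,"tz":0.2,"ax":0,"ay":0,"az":0},
    {"gripper":0,"tx":0,"ty":0,"tz":0.2,"ax":0,"ay":0,"az":0},
    {"gripper":0,"tx":0,"ty":0,"tz":0.2,"ax":0,"ay":0,"az":0},
    {"gripper":0,"tx":0,"ty":0,"tz":0.2,"ax":0,"ay":0,"az":0},
    {"gripper":0,"tx":0,"ty":0,"tz":0.2,"ax":0,"ay":0,"az":0},
    {"gripper":0,"tx":0,"ty":0,"tz":0.2,"ax":0,"ay":0,"az":0},
    {"gripper":0,"tx":0,"ty":0,"tz":0,"ax":0,"ay":0,"az":0},
  ],
)

```text
time_s: 3.95
eef_pos: [0.5268, -0.1759, 0.2195]
orientation: [-3.119, -0.376, 0.0]
force: [0.1, 0.5, -0.3]
gripper_width: -0.0001
```

Request:
send_rows(
  moves=[
    {"gripper":0,"tx":0,"ty":0,"tz":0.1,"ax":0,"ay":0,"az":0},
    {"gripper":0,"tx":0,"ty":0,"tz":0.1,"ax":0,"ay":0,"az":0},
    {"gripper":0,"tx":0,"ty":0,"tz":0.1,"ax":0,"ay":0,"az":0},
    {"gripper":0,"tx":0,"ty":0,"tz":0.1,"ax":0,"ay":0,"az":0},
    {"gripper":0,"tx":0,"ty":0,"tz":0.1,"ax":0,"ay":0,"az":0},
    {"gripper":0,"tx":0,"ty":0,"tz":0,"ax":0,"ay":0,"az":0},
  ],
)

```text
time_s: 4.7
eef_pos: [0.5268, -0.176, 0.2145]
orientation: [3.119, 0.376, -0.001]
force: [-0.3, -0.2, 0.0]
gripper_width: 0.0001
```

Request:
send_rows(
  moves=[
    {"gripper":0,"tx":0,"ty":0,"tz":0.05,"ax":0,"ay":0,"az":0},
    {"gripper":0,"tx":0,"ty":0,"tz":0.05,"ax":0,"ay":0,"az":0},
    {"gripper":0,"tx":0,"ty":0,"tz":0.05,"ax":0,"ay":0,"az":0},
    {"gripper":0,"tx":0,"ty":0,"tz":0,"ax":0,"ay":0,"az":0},
  ],
)

```text
time_s: 5.2
eef_pos: [0.5268, -0.1759, 0.2135]
orientation: [3.119, 0.376, 0.0]
force: [-1.5, -1.0, 5.0]
gripper_width: 0.0003
```

```bash
python3 - <<'E'
from h import *
to([.528,-.175,.213])
for n in("wrist","top"):
    c=cam(n); w=cloud(c); hsv=cv2.cvtColor(c['frame'],cv2.COLOR_BGR2HSV)
    yd=np.array([.614,.789]);xd=np.array([.789,-.614]); l=w[...,:2]-[.521,-.184]
    y=l@yd;x=l@xd
    for lo in np.arange(-60,60,10):
        m=(y*1000>lo)&(y*1000<lo+10)&(abs(x)<.035)&(w[...,2]<.07)
        if m.sum()>3: print(n,lo,m.sum(),np.median(w[...,2][m]).round(4))
E
```

```text
tool delta cm [ 0.14 -0.06  0.05] pos [ 0.5268 -0.1759  0.2135] xdir 13.7 F [-1.51 -1.01  5.  ] w 0.0003 q [-0.46  0.54 -0.41  0.62 -0.    2.45] t 5.2
wrist -60 315 0.0406
wrist -50 496 0.0404
wrist -40 822 0.0406
wrist -30 1571 0.0406
wrist -20 1628 0.0406
wrist -10 1482 0.0406
wrist 0 2206 0.0408
wrist 10 4005 0.0409
wrist 20 5036 0.0407
wrist 30 4397 0.0406
wrist 40 4576 0.0403
wrist 50 4826 0.0405
top 30 9 0.041
top 40 90 0.04
top 50 149 0.0413
```

Plate depth is already level with the rim. I'll press a little harder to be sure.

Request:
send_rows(
  moves=[
    {"gripper":0,"tx":0,"ty":0,"tz":0.05,"ax":0,"ay":0,"az":0},
    {"gripper":0,"tx":0,"ty":0,"tz":0.03,"ax":0,"ay":0,"az":0},
    {"gripper":0,"tx":0,"ty":0,"tz":0,"ax":0,"ay":0,"az":0},
    {"gripper":0,"tx":0,"ty":0,"tz":0,"ax":0,"ay":0,"az":0},
  ],
)

```text
time_s: 5.8
eef_pos: [0.5268, -0.1759, 0.2134]
orientation: [3.119, 0.376, 0.0]
force: [-3.0, 1.0, 12.7]
gripper_width: 0.0
```

Request:
send_rows(
  moves=[
    {"gripper":0,"tx":0,"ty":0,"tz":-0.3,"ax":0,"ay":0,"az":0},
    {"gripper":0,"tx":0,"ty":0,"tz":-0.7,"ax":0,"ay":0,"az":0},
    {"gripper":0,"tx":0,"ty":0,"tz":-2,"ax":0,"ay":0,"az":0},
    {"gripper":0,"tx":0,"ty":0,"tz":-4,"ax":0,"ay":0,"az":0},
    {"gripper":0,"tx":0,"ty":0,"tz":-4,"ax":0,"ay":0,"az":0},
    {"gripper":0,"tx":0,"ty":0,"tz":-4,"ax":0,"ay":0,"az":0},
    {"gripper":0,"tx":0,"ty":0,"tz":-4,"ax":0,"ay":0,"az":0},
    {"gripper":0,"tx":0,"ty":0,"tz":0,"ax":0,"ay":0,"az":0},
  ],
)

```text
time_s: 6.8
eef_pos: [0.5279, -0.1764, 0.406]
orientation: [3.115, 0.375, 0.009]
force: [0.2, -0.1, -0.1]
gripper_width: 0.0003
```

```bash
python3 - <<'E'
from h import *
c=cam("wrist"); w=cloud(c); cv2.imwrite('pics/w2.png',c['frame'])
hsv=cv2.cvtColor(c['frame'],cv2.COLOR_BGR2HSV)
m=((hsv[...,2]>120)&(w[...,2]>.03)&(w[...,2]<.06)&(np.hypot(w[...,0]-.521,w[...,1]+.184)<.075)).astype(np.uint8)
k=max(cv2.findContours(m,cv2.RETR_EXTERNAL,cv2.CHAIN_APPROX_NONE)[0],key=cv2.contourArea); r=cv2.minAreaRect(k); P=onplane(c,cv2.boxPoints(r),.04)
print("plate",r,P.round(4),P.mean(0))
mm=cv2.erode(m,np.ones((7,7)))>0; q=w[mm]; s=np.linalg.lstsq(np.c_[q[:,:2]-q[:,:2].mean(0),np.ones(len(q))],q[:,2],rcond=None)[0]; print("slope deg",np.degrees(s[:2]),"z",s[2])
to([.498,.186,.404])
E
```

```text
plate ((328.12005615234375, 216.16001892089844), (104.00000762939453, 106.4000015258789), 53.13010025024414) [[ 0.5163 -0.1213  0.04  ]
 [ 0.585  -0.1788  0.04  ]
 [ 0.5295 -0.2491  0.04  ]
 [ 0.453  -0.1913  0.04  ]] [ 0.52093646 -0.18515036  0.04      ]
slope deg [0.05042148 0.00392207] z 0.04055605189263702
tool delta cm [  5.76 -35.87  -0.08] pos [ 0.5273 -0.1761  0.4038] xdir 13.7 F [ 0.14  0.19 -0.99] w -0.0001 q [-0.46  0.34 -0.18  1.05  0.    2.45] t 6.85
```

View pics/w2.png

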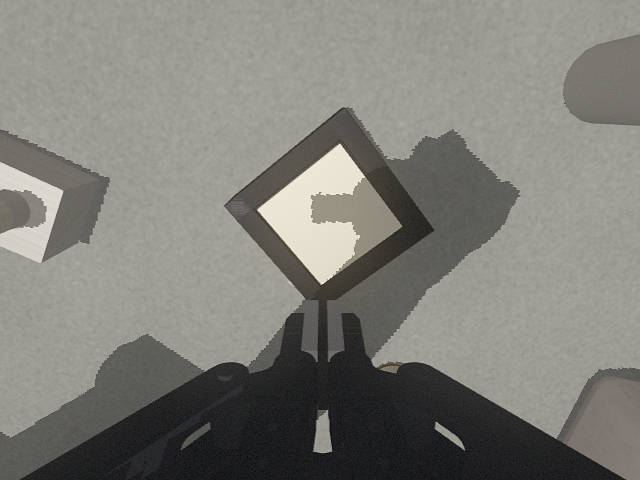

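The plate centred at (328,216) is flat: slope 0.05°, height 40.6 mm. Next, over to the blue tube.

Request:
send_rows(
  moves=[
    {"gripper":0,"tx":0.6,"ty":-3.6,"tz":0,"ax":0,"ay":0,"az":0},
    {"gripper":0,"tx":0.6,"ty":-3.6,"tz":0,"ax":0,"ay":0,"az":0},
    {"gripper":50,"tx":0.6,"ty":-3.6,"tz":0,"ax":0,"ay":0,"az":0},
    {"gripper":100,"tx":0.6,"ty":-3.6,"tz":0,"ax":0,"ay":0,"az":0},
    {"gripper":100,"tx":0.6,"ty":-3.6,"tz":0,"ax":0,"ay":0,"az":0},
    {"gripper":100,"tx":0.6,"ty":-3.6,"tz":0,"ax":0,"ay":0,"az":0},
    {"gripper":100,"tx":0.6,"ty":-3.6,"tz":0,"ax":0,"ay":0,"az":0},
    {"gripper":100,"tx":0.5,"ty":-3.6,"tz":0,"ax":0,"ay":0,"az":0},
    {"gripper":100,"tx":0.5,"ty":-3.6,"tz":0,"ax":0,"ay":0,"az":0},
    {"gripper":100,"tx":0.5,"ty":-3.5,"tz":0,"ax":0,"ay":0,"az":0},
  ],
)

```text
time_s: 8.1
eef_pos: [0.4962, 0.1874, 0.4006]
orientation: [3.119, 0.376, -0.005]
force: [0.1, -0.1, -0.3]
gripper_width: 0.0858
```

Request:
send_rows(
  moves=[
    {"gripper":100,"tx":0,"ty":0,"tz":0,"ax":0,"ay":0,"az":-9},
    {"gripper":100,"tx":0,"ty":0,"tz":0,"ax":0,"ay":0,"az":-9},
    {"gripper":100,"tx":0,"ty":0,"tz":0,"ax":0,"ay":0,"az":-9},
    {"gripper":100,"tx":0,"ty":0,"tz":0,"ax":0,"ay":0,"az":-9},
    {"gripper":100,"tx":0,"ty":0,"tz":0,"ax":0,"ay":0,"az":-9},
    {"gripper":100,"tx":0,"ty":0,"tz":0,"ax":0,"ay":0,"az":-9},
    {"gripper":100,"tx":0,"ty":0,"tz":0,"ax":0,"ay":0,"az":-9.4},
    {"gripper":100,"tx":0,"ty":0,"tz":0,"ax":0,"ay":0,"az":0},
  ],
)

```text
time_s: 9.1
eef_pos: [0.4966, 0.1862, 0.4009]
orientation: [-2.457, -1.956, 0.004]
force: [0.2, 0.0, -0.6]
gripper_width: 0.0853
```

```bash
python3 - <<'E'
from h import *
to([.498,.186,.245])
c=cam("wrist"); w=cloud(c); cv2.imwrite('pics/w3.png',c['frame'])
hsv=cv2.cvtColor(c['frame'],cv2.COLOR_BGR2HSV)
for n,lo,hi in(("blue",(100,120,30),(130,255,255)),("green",(45,100,30),(85,255,255)),("red",(0,140,40),(8,255,255)),("yel",(20,120,60),(35,255,255))):
    m=cv2.inRange(hsv,lo,hi).astype(bool)&(abs(w[...,2]-.134)<.006); u=m.astype(np.uint8)
    k=cv2.findContours(u,cv2.RETR_EXTERNAL,cv2.CHAIN_APPROX_NONE)[0]
    if k: (a,b),r=cv2.minEnclosingCircle(max(k,key=cv2.contourArea)); print(n,m.sum(),a,b,r,onplane(c,[a,b],.134).round(4),np.nanmedian(w[m],0))
E
```

```text
tool delta cm [ 0.03  0.18 15.59] pos [0.4966 0.1862 0.4009] xdir 77.0 F [ 0.18  0.   -0.56] w 0.0853 q [ 0.22  0.29 -0.25  1.03 -0.    2.02] t 9.1
blue 1742 325.59344482421875 238.30819702148438 24.22292709350586 [[0.4983 0.189  0.134 ]] [0.49816783 0.18879179 0.13459058]
green 2120 326.32330322265625 139.8273162841797 26.59019660949707 [[0.5119 0.2467 0.134 ]] [0.51169609 0.24664525 0.13458694]
red 1410 325.45013427734375 322.56036376953125 22.712194442749023 [[0.485  0.1315 0.134 ]] [0.48498139 0.13128633 0.13451672]
yel 1342 325.25433349609375 395.9364013671875 21.281024932861328 [[0.4717 0.0739 0.134 ]] [0.47157685 0.07408995 0.13450798]
```

View pics/w3.png

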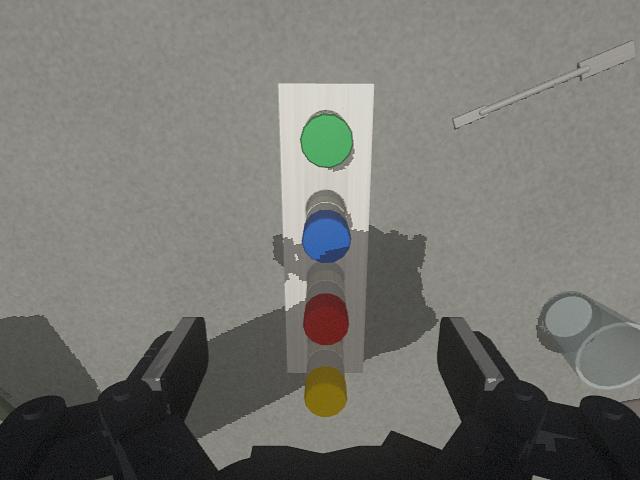

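The blue cap at (326,238) is centred between the jaws and aligned with the rack. Descending to grip.

Request:
send_rows(
  moves=[
    {"gripper":100,"tx":0.2,"ty":0.1,"tz":3,"ax":0,"ay":0,"az":0},
    {"gripper":100,"tx":0,"ty":0,"tz":3.5,"ax":0,"ay":0,"az":0},
    {"gripper":100,"tx":0,"ty":0,"tz":3.5,"ax":0,"ay":0,"az":0},
    {"gripper":100,"tx":0,"ty":0,"tz":3,"ax":0,"ay":0,"az":0},
    {"gripper":100,"tx":0,"ty":0,"tz":1.6,"ax":0,"ay":0,"az":0},
    {"gripper":100,"tx":0,"ty":0,"tz":1,"ax":0,"ay":0,"az":0},
    {"gripper":100,"tx":0,"ty":0,"tz":0,"ax":0,"ay":0,"az":0},
  ],
)

```text
time_s: 10.02
eef_pos: [0.4984, 0.1881, 0.2462]
orientation: [-2.457, -1.958, 0.001]
force: [0.4, 0.5, 0.7]
gripper_width: 0.0856
```

Request:
send_rows(
  moves=[
    {"gripper":45,"tx":0,"ty":0,"tz":0,"ax":0,"ay":0,"az":0},
    {"gripper":38,"tx":0,"ty":0,"tz":0,"ax":0,"ay":0,"az":0},
    {"gripper":20,"tx":0,"ty":0,"tz":0,"ax":0,"ay":0,"az":0},
    {"gripper":20,"tx":0,"ty":0,"tz":0,"ax":0,"ay":0,"az":0},
    {"gripper":20,"tx":0,"ty":0,"tz":0,"ax":0,"ay":0,"az":0},
    {"gripper":20,"tx":0,"ty":0,"tz":0,"ax":0,"ay":0,"az":0},
  ],
  grip_force=40,
)

```text
time_s: 10.78
eef_pos: [0.4986, 0.1882, 0.2471]
orientation: [2.456, 1.959, 0.001]
force: [-1.8, 0.3, 5.6]
gripper_width: 0.0294
```

Request:
send_rows(
  moves=[
    {"gripper":20,"tx":0,"ty":0,"tz":-0.5,"ax":0,"ay":0,"az":0},
    {"gripper":20,"tx":0,"ty":0,"tz":-1,"ax":0,"ay":0,"az":0},
    {"gripper":20,"tx":0,"ty":0,"tz":-2,"ax":0,"ay":0,"az":0},
    {"gripper":20,"tx":0,"ty":0,"tz":-2.5,"ax":0,"ay":0,"az":0},
    {"gripper":20,"tx":0,"ty":0,"tz":-3,"ax":0,"ay":0,"az":0},
    {"gripper":20,"tx":0,"ty":0,"tz":-3,"ax":0,"ay":0,"az":0},
    {"gripper":20,"tx":0,"ty":0,"tz":-3,"ax":0,"ay":0,"az":0},
    {"gripper":20,"tx":0,"ty":0,"tz":-2,"ax":0,"ay":0,"az":0},
    {"gripper":20,"tx":0,"ty":0,"tz":-1,"ax":0,"ay":0,"az":0},
    {"gripper":20,"tx":0,"ty":0,"tz":0,"ax":0,"ay":0,"az":0},
  ],
)

```text
time_s: 12.02
eef_pos: [0.4985, 0.1881, 0.4268]
orientation: [2.456, 1.958, 0.001]
force: [0.4, -0.1, -1.1]
gripper_width: 0.0292
```

```bash
python3 - <<'E'
from h import *
to([.521,-.185,.425])
c=cam("side"); w=cloud(c); cv2.imwrite('pics/s2.png',c['frame'])
E
```

```text
tool delta cm [-35.87  10.5    0.18] pos [0.4985 0.1881 0.4268] xdir 77.1 F [ 0.39 -0.08 -1.15] w 0.0292 q [ 0.22  0.28 -0.2   1.09 -0.    2.02] t 12.025
```

View pics/s2.png

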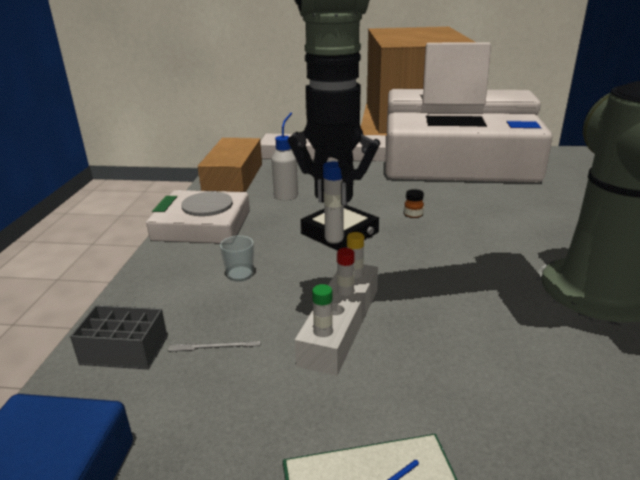

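Side view: the tube (blue cap at (333,170)) hangs upright and clear of the rack, and the others are undisturbed. Carrying it over.

Request:
send_rows(
  moves=[
    {"gripper":20,"tx":-1.9,"ty":-0.3,"tz":0,"ax":0,"ay":0,"az":0},
    {"gripper":20,"tx":-3.5,"ty":-0.6,"tz":0,"ax":0,"ay":0,"az":0},
    {"gripper":20,"tx":-3.5,"ty":-0.6,"tz":0,"ax":0,"ay":0,"az":0},
    {"gripper":20,"tx":-3.5,"ty":-0.6,"tz":0,"ax":0,"ay":0,"az":0},
    {"gripper":20,"tx":-3.5,"ty":-0.6,"tz":0,"ax":0,"ay":0,"az":0},
    {"gripper":20,"tx":-3.5,"ty":-0.6,"tz":0,"ax":0,"ay":0,"az":0},
    {"gripper":20,"tx":-3.5,"ty":-0.7,"tz":0,"ax":0,"ay":0,"az":0},
    {"gripper":20,"tx":-3.5,"ty":-0.7,"tz":0,"ax":0,"ay":0,"az":0},
    {"gripper":20,"tx":-3.5,"ty":-0.6,"tz":0,"ax":0,"ay":0,"az":0},
    {"gripper":20,"tx":-2,"ty":-0.3,"tz":0,"ax":0,"ay":0,"az":0},
  ],
)

```text
time_s: 13.32
eef_pos: [0.3711, -0.1118, 0.4256]
orientation: [-2.457, -1.955, 0.002]
force: [-0.1, 0.8, -1.0]
gripper_width: 0.0292
```

Request:
send_rows(
  moves=[
    {"gripper":20,"tx":0,"ty":0,"tz":0,"ax":-5.8,"ay":-1.5,"az":0},
    {"gripper":20,"tx":0,"ty":0,"tz":0,"ax":-5.8,"ay":-1.5,"az":0},
    {"gripper":20,"tx":0,"ty":0,"tz":0,"ax":-5.8,"ay":-1.5,"az":0},
    {"gripper":20,"tx":0,"ty":0,"tz":0,"ax":-5.8,"ay":-1.4,"az":0},
    {"gripper":20,"tx":0,"ty":0,"tz":0,"ax":-5.8,"ay":-1.4,"az":0},
    {"gripper":20,"tx":0,"ty":0,"tz":0,"ax":-5.8,"ay":-1.4,"az":0},
    {"gripper":20,"tx":0,"ty":0,"tz":0,"ax":-5.8,"ay":-1.5,"az":0},
    {"gripper":20,"tx":0,"ty":0,"tz":0,"ax":-3,"ay":-0.8,"az":0},
    {"gripper":20,"tx":0,"ty":0,"tz":0,"ax":0,"ay":0,"az":0},
  ],
)

```text
time_s: 14.45
eef_pos: [0.3713, -0.1102, 0.4248]
orientation: [1.875, 1.495, 0.408]
force: [0.3, -0.1, -0.4]
gripper_width: 0.0288
```

```bash
python3 - <<'E'
from h import *
T,s=pose(); z=T[:3,2]; foot=T[:3,3]+.236*z
print("tool z",z.round(3),"tilt",np.degrees(np.arccos(-z[2])),"foot",foot.round(4))
to(np.array([.521,-.185,.140])-.236*z)
E
```

```text
tool z [ 0.627 -0.321 -0.71 ] tilt 44.79785466483639 foot [ 0.5193 -0.186   0.2574]
tool delta cm [ 2.17 -7.91  8.4 ] pos [ 0.3713 -0.1102  0.4248] xdir 73.1 F [ 0.31 -0.05 -0.41] w 0.0288 q [-0.48 -0.3  -0.97  0.12  0.01  1.32] t 14.45
```

Request:
send_rows(
  moves=[
    {"gripper":20,"tx":0.2,"ty":-0.7,"tz":0.8,"ax":0,"ay":0,"az":0},
    {"gripper":20,"tx":0.4,"ty":-1.3,"tz":1.4,"ax":0,"ay":0,"az":0},
    {"gripper":20,"tx":0.4,"ty":-1.4,"tz":1.4,"ax":0,"ay":0,"az":0},
    {"gripper":20,"tx":0.4,"ty":-1.4,"tz":1.5,"ax":0,"ay":0,"az":0},
    {"gripper":20,"tx":0.4,"ty":-1.4,"tz":1.5,"ax":0,"ay":0,"az":0},
    {"gripper":20,"tx":0.2,"ty":-1,"tz":1.1,"ax":0,"ay":0,"az":0},
    {"gripper":20,"tx":0.2,"ty":-0.7,"tz":0.7,"ax":0,"ay":0,"az":0},
    {"gripper":20,"tx":0,"ty":0,"tz":0,"ax":0,"ay":0,"az":0},
    {"gripper":20,"tx":0,"ty":0,"tz":0,"ax":0,"ay":0,"az":0},
  ],
)

```text
time_s: 15.58
eef_pos: [0.375, -0.1094, 0.309]
orientation: [1.873, 1.494, 0.409]
force: [0.6, -0.2, -0.8]
gripper_width: 0.0292
```

```bash
python3 - <<'E'
from h import *
T,s=pose(); z=T[:3,2]; foot=T[:3,3]+.236*z
print("tool z",z.round(3),"tilt",np.degrees(np.arccos(-z[2])),"foot",foot.round(4))
to(np.array([.521,-.185,.140])-.236*z)
ims=[]
for n in("side","top","wrist"):
    c=cam(n); w=cloud(c); im=c["frame"].copy()
    def px(p):
        q=np.linalg.inv(c["c2w"])@np.r_[p,1]; return int(c["fx"]*q[0]/q[2]+c["cx"]),int(c["fy"]*q[1]/q[2]+c["cy"])
    u=px(foot); print(n,"foot px",u)
    # points on tube body within 25mm of expected axis
    d=w-foot; t=-(d@z); r=np.linalg.norm(d+t[...,None]*z,axis=-1)
    for lo in range(-20,60,10):
        m=(t*1000>lo)&(t*1000<lo+10)&(r<.022); print(lo,m.sum(),end="; ")
    print()
    x,y=u; x=min(max(x,100),540);y=min(max(y,90),390)
    ims.append(cv2.resize(im[y-90:y+90,x-100:x+100],(400,360) ))
cv2.imwrite("pics/fin.png",cv2.resize(np.hstack(ims[:2]),(800,360)))
cv2.imwrite("pics/finw.png",im)
E
```

```text
tool z [ 0.629 -0.321 -0.708] tilt 44.935231777794705 foot [ 0.5235 -0.1852  0.1419]
tool delta cm [-0.02 -0.32 -0.03] pos [ 0.375  -0.1094  0.309 ] xdir 73.1 F [ 0.62 -0.18 -0.76] w 0.0292 q [-0.47 -0.04 -1.18 -0.35  0.    1.32] t 15.575
side foot px (338, 176)
-20 0; -10 1; 0 42; 10 46; 20 44; 30 56; 40 49; 50 53; 
top foot px (379, 257)
-20 0; -10 0; 0 23; 10 47; 20 59; 30 52; 40 48; 50 43; 
wrist foot px (320, 260)
-20 0; -10 0; 0 129; 10 336; 20 398; 30 446; 40 534; 50 609;
```

View pics/fin.png

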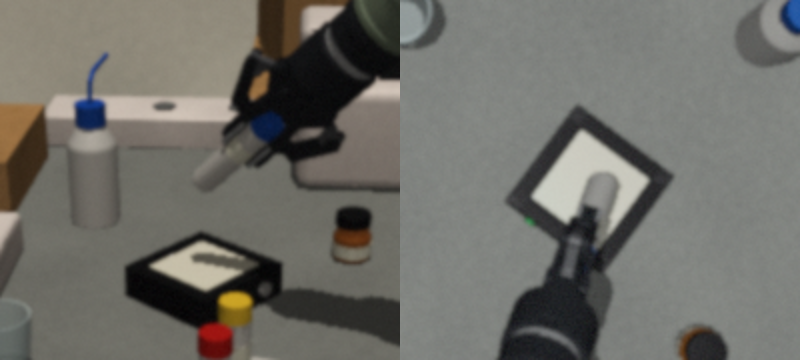

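View pics/finw.png

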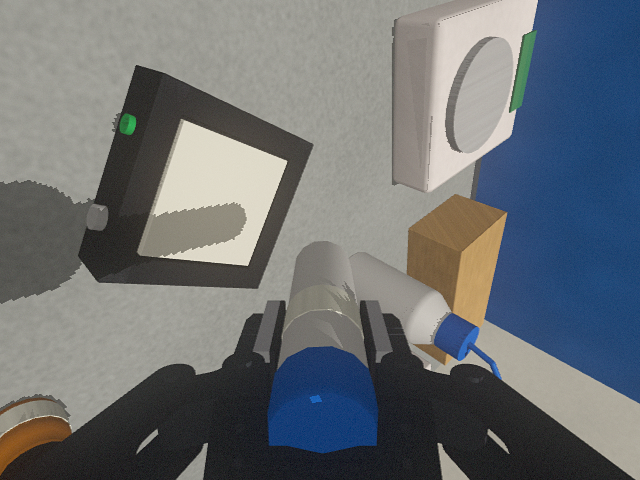

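The tube is held at 44.9° with the cap up and straight between the jaws. Its foot is about 3 mm from target and the plate is flat. One small nudge and a settle, then hand in.

Request:
send_rows(
  moves=[
    {"gripper":20,"tx":0,"ty":-0.3,"tz":0,"ax":0,"ay":0,"az":0},
    {"gripper":20,"tx":0,"ty":0,"tz":0,"ax":0,"ay":0,"az":0},
    {"gripper":20,"tx":0,"ty":0,"tz":0,"ax":0,"ay":0,"az":0},
    {"gripper":20,"tx":0,"ty":0,"tz":0,"ax":0,"ay":0,"az":0},
    {"gripper":20,"tx":0,"ty":0,"tz":0,"ax":0,"ay":0,"az":0},
    {"gripper":20,"tx":0,"ty":0,"tz":0,"ax":0,"ay":0,"az":0},
    {"gripper":20,"tx":0,"ty":0,"tz":0,"ax":0,"ay":0,"az":0},
    {"gripper":20,"tx":0,"ty":0,"tz":0,"ax":0,"ay":0,"az":0},
  ],
)

```text
time_s: 16.73
eef_pos: [0.3728, -0.109, 0.307]
orientation: [1.873, 1.494, 0.41]
force: [0.8, 0.7, -0.3]
gripper_width: 0.0293
```

```bash
python3 - <<'E'
from h import *
T,s=pose(); z=T[:3,2]; print("foot",(T[:3,3]+.236*z).round(4),"tilt",np.degrees(np.arccos(-z[2])).round(2),s["gripper_width"],abs(s["joint_vel"]).max())
print(order.finish_job())
E
```

```text
foot [ 0.5214 -0.1847  0.14  ] tilt 44.97 0.02930069060578408 0.0021025892058845956
the job is handed in; nothing more can be done
None
```

The job is done and handed in at about 17 s of the 51 s allowed, still gripping the blue-capped tube.

- **Plate:** I pressed it home with up to about 13 N. A check from above after lifting off showed it level (slope 0.05°) and about 40.6 mm above the bench, flush with the 40 mm rim to within calibration. Later pictures still showed it flat.
- **Tube:** I drew it straight up out of the rack, carried it over and tilted it. The last reading gave 45.0° with the cap up. By calculation from the arm's pose, its lower end was about 100 mm above the plate and within 1 mm of the middle.
- **Hold:** The jaws read 29.3 mm and the arm was essentially still.
- **Other objects:** The pictures showed no sign that anything else had been touched. I didn't measure their positions again at the end.

No check failed or disagreed. The first move call was refused as "invalid input"; it went through once every field in each row was filled in. I viewed 8 pictures.

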